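# Shut the pantry box and draw its lid tight with the cam lever

### The arm

A 6-joint arm with a two-finger parallel gripper is mounted at the origin on a cart in front of the work surface, level with it; the furniture and walls round the work are solid. World frame = base frame: x ahead of the robot, y to its left, z up, the work surface at z = 0. Lengths are in m, angles in rad, forces in N, time in s.
With the tool pointing down it reaches from about 0.275 to 0.75 m from the base axis. Payload 10.2 kg.
Tool frame: the origin (TCP) lies on the centre line of the jaws, within the pads' length; the fingertips stand 19 mm ahead of it and the grasp point (between the pads) is the TCP; z points along the fingers, x is the direction in which the jaws open and shut, and the axes are right-handed (so a half turn about z gives the same grasp; the last joint's range is limited). The gripper opens to 85 mm and grips with 20 to 120 N. Pads are 22 mm wide; open, the fingers measure 114 mm over their backs; the gripper's body (76 mm by 85 mm) begins 54 mm behind the grasp point. The pads swing forward as they close: fully open they stand 13 mm farther back than shut.
Start: joints at [1.099, 0.313, 1.498, -0, 1.331, -0.223], TCP at [0.129, 0.509, 0.25] pointing down, gripper open.
Joint ranges: [-2.94, 2.94], [-0.97, 2.17], [0.19, 2.56], [-1.23, 4.37], [0.02, 3.11], [-2.88, 2.88]. Speed limits (rad/s): [2.39, 2.39, 3.01, 3.14, 3.14, 3.14].

### API

Orientations are given as a unit quaternion [w, x, y, z].
In Python, from station import arm, effector, solve_ik, optics gives the robot as it stands. Calls block until the motion is done:
- arm.movep(position, orientation): joint-space move of the TCP to a pose.
- arm.move_l(position, rate=0.15, orientation=None): straight line of the TCP; orientation=None keeps the orientation; rate is the mean speed in m/s.
- arm.movej(angles): joint-space move.
- effector.gripper_to(opening, f_grip=None): finger opening in m; f_grip is the grip in N (None keeps the last); returns when the fingers have stopped.
- arm.dwell(seconds).
- solve_ik(position, orientation): joint angles nearest the present ones, or None.
- arm.get_state(): the state.
- optics.read_camera(name): name is "scene" or "side" or "wrist"; returns (picture, depth): 420x560x3 uint8, blue, green, red; 420x560 float32, m along the optical axis (not along the pixel's ray), 0 where there is no reading.
- optics.camera_model(name): a dict with "mtx" (3x3 intrinsics, pixels), "position" and "rotation" of the camera in the world. Camera axes: x right, y down, z forward; pixel columns grow to the right and rows downward; lengths in m; the calibration is good to about 2 mm. The wrist camera is an equidistant fisheye: a pixel r from the principal point sees the ray r / f radians off the axis. A picture is of the moment at which its call begins: read the wrist's pose just before it. camera_model takes no time and is no camera call; for the wrist camera it gives the pose at the moment of the call.
A pose or a line that the arm cannot do raises arm.MotionError and nothing moves.
- arm.close_job(): hands the job in, once; it reports no verdict.
The state is a dict: "clock": time; "joint_positions": joint angles; "qvel": joint speeds; "effort": joint torques, N m; "tool_pos": TCP position; "orientation": TCP orientation; "contact_force": force on the tool from outside, world axes, zero at the start; "wrist_torque": the same for the moment, N m; "finger_gap": finger opening in m.
Only numpy, scipy, OpenCV 4.12 (cv2) and the standard library are available. Lean on these libraries where they do the work, as an engineer would, in place of code of your own. Each camera call takes 0.05 s, during which the arm holds its last target. There are 200 camera calls.

### The job

The wooden pantry box stands open and its cam lever has been left in or near the locked position, where its hook bars the way of the lid. Swing the lever back to fully open, slide the lid up against the rubber seal, then swing the lever a quarter turn back to its locked stop so that its hook takes the lid's pin and draws the lid tight into the seal. Leave the other things on the table where they stand.

Things in the scene. Friction and masses are not known exactly. Their poses are not given: they have to be found in the camera images.
- keeper_box: Pantry box, light wood, 190 (its x) x 290 (its y) x 84 mm high (metal rails to 88); it does not move. Origin: centre of its underside on the table, z up. A fixed wooden deck at its -y end (y -145 to -53 mm, top z 84 mm) carries the cam lever; the lid slides along y over the rest. A black rubber seal on the deck's edge faces the lid.
- cam_axis (a point): Top of the cam lever's hub (28 mm thick) on its upright turning axis: x 0, y -97, z 118 mm in the box's frame. The cam's hook, a curved arm round the hub reaching 52 mm from the axis, lies 94 to 106 mm above the table, below the lever.
- lever_tab (a point): Centre of the upright finger tab near the free end of the metal cam lever, 75 mm from the turning axis, 128 mm above the table. The tab is 26 mm long (along the lever), 10 mm thick (across it), 38 mm tall (109 to 147 mm above the table); push it from either side with shut fingers. Its x axis points along the lever to the hub.
- cam_lever (a joint): Lever angle, rad, growing counter-clockwise from above. 0 = locked stop, lever to the box's -x; 1.65 = open stop, lever to its -y, away from the lid. Stays where left. Over 1.35 the hook is clear of the lid's pin, under 1.2 it bars its way. Turned back to 0 with the lid within 10 mm of tight, it takes the pin and draws the lid in (up to 10 N at the tab).
- lid_bar (a point): Centre of the wooden pull bar on the sliding lid: 90 mm long (box's x), 14 mm thick (y), 26 mm tall, centre 97 mm above the table, lid's top at 84 mm. At x 0, y +20 mm in the box's frame when tight; push it from its +y side. 89 mm ahead of it (-y) a metal plate carries the upright keeper pin, 8 mm thick, top 109 mm above the table.
- box_lid (a joint): How far the lid stands open, m: 0 = drawn tight into the seal, 0.006 = just touching it, 0.105 = most open; slides to the box's +y as it opens. The slide resists with 1.5 N, the seal with 2.2 N per mm, so a lid only pushed springs back to about 5 or 6 mm when let go.
- mug_3: Green and white mug, 78 mm wide, 116 mm with its handle, 101 mm tall; bystander. Origin: centre of its underside.
- pepper_mill: Wooden pepper mill, 58 mm wide, 170 mm tall; bystander. Origin: centre of its underside.
- glass: Drinking glass, 80 mm wide, 91 mm tall; bystander. Origin: centre of its underside.
- lemon: Lemon on the table, 78 by 55 by 56 mm; bystander. Origin: centre of its underside.
- small_cup: Small white cup, 62 mm wide, 88 mm with its handle, 50 mm tall; bystander. Origin: centre of its underside.
- teaspoon: Teaspoon lying on the table, 132 x 26 x 9 mm; bystander. Origin: centre of its underside.

How it is judged:
By the outcome, as a careful person would: the job done as asked, in the order asked, and still so for the second after the job is handed in, with the robot touching nothing.
It also fails if it takes over 69 s, if anything falls off the work surface, if the arm or the gripper's body presses on something with over 40 N, if the wrist force passes 120 N, or if a joint passes its speed limit or range.

## Working session

There is one attempt and no reset: what is moved stays moved. The work goes in short steps, each a Python script; the robot and the scene stay as the last script left them, time stands still between calls to the robot, and variables do not carry over. Pictures are saved under pics/ and viewed, about 8 in all and at most 12, crops included, and the job is handed in when it is done.

```bash
mkdir -p pics; ls; cat > h.py <<'E'
import numpy as np, cv2
from station import arm, effector, solve_ik, optics
def snap(n,f):
    m=optics.camera_model(n); p,d=optics.read_camera(n); cv2.imwrite(f'pics/{f}.png',p); np.savez(f'pics/{f}.npz',d=d,p=p,K=m['mtx'],t=m['position'],R=m['rotation']); return p,d
def load(f): return np.load(f'pics/{f}.npz')
def ray(z,u,v):
    K=z['K']; return z['R']@np.array([(u-K[0,2])/K[0,0],(v-K[1,2])/K[1,1],1.])
def pix(z,u,v,d=None):
    d=d or float(np.median(z['d'][v-1:v+2,u-1:u+2])); return z['t']+ray(z,u,v)*d
def atz(z,u,v,h):
    r=ray(z,u,v); return z['t']+r*(h-z['t'][2])/r[2]
E
python3 - <<'E'
from h import *
for n in('scene','side'): snap(n,n+'0'); z=load(n+'0'); print(n,z['t'],z['R'].round(2).tolist(),z['K'][0,0])
print(arm.get_state())
E
```

```text
pics
scene [-0.03417713 -0.33351212  1.12434762] [-0.24, 0.84, -0.48, 0.13] 393.68422291808895
side [-0.10988328 -0.14256787  1.04797874] [-0.22, 0.74, -0.61, 0.18] 404.1823583089617
{'clock': 0.1, 'joint_positions': array([ 1.09859733e+00,  3.13410142e-01,  1.49833052e+00, -1.49096548e-05,
        1.33098604e+00, -2.23408455e-01]), 'qvel': array([-0.00014622, -0.00125934, -0.00191324,  0.00046076,  0.00155482,
        0.0007615 ]), 'effort': array([ 2.28457568e-03, -4.12895679e+01, -2.60143536e+01, -1.97989802e-04,
        3.11843425e-03,  4.15808904e-05]), 'tool_pos': array([0.12920073, 0.50865355, 0.24979556]), 'orientation': array([ 2.46841907e-04,  7.89375727e-01,  6.13910124e-01, -5.10528349e-04]), 'contact_force': array([-0.66230762,  0.19547032, -1.05774045]), 'wrist_torque': array([ 0.0134202 , -0.01357002,  0.01283598]), 'finger_gap': 0.08525032609432785}
```

View pics/scene0.png

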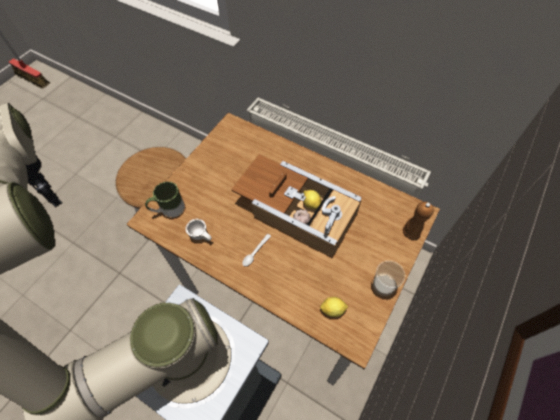

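View pics/side0.png

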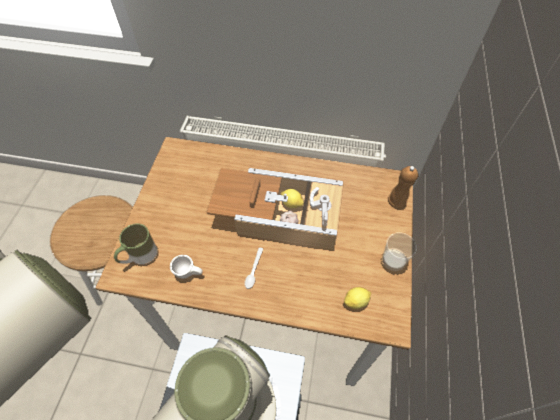

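The box's lid end points image-left (world +y), and the deck with the lever is at the right. The lever points toward the robot, so it is near locked. I'll enlarge both views to read points.

```bash
python3 - <<'E'
from h import *
a=load('side0')['p'][160:255,200:350]; b=load('scene0')['p'][150:250,225:365]
A=cv2.resize(a,None,fx=5,fy=5,interpolation=cv2.INTER_CUBIC); cv2.imwrite('pics/crop1.png',A)
z=load('side0')
for n,(u,v) in dict(lemonin=(291,198),lidl=(230,195),deck=(330,215),table=(200,240),table2=(250,310)).items(): print(n,pix(z,u,v).round(3))
E
```

```text
Traceback (most recent call last):
  File "h.py", line 9, in pix
    d=d or float(np.median(z['d'][v-1:v+2,u-1:u+2])); return z['t']+ray(z,u,v)*d
                                                                    ~~~^^^^^^^
  File "h.py", line 7, in ray
    K=z['K']; return z['R']@np.array([(u-K[0,2])/K[0,0],(v-K[1,2])/K[1,1],1.])
                     ~~~~~~^~~~~~~~~~~~~~~~~~~~~~~~~~~~~~~~~~~~~~~~~~~~~~~~~~~
ValueError: matmul: Input operand 1 has a mismatch in its core dimension 0, with gufunc signature (n?,k),(k,m?)->(n?,m?) (size 3 is different from 4)
```

View pics/crop1.png

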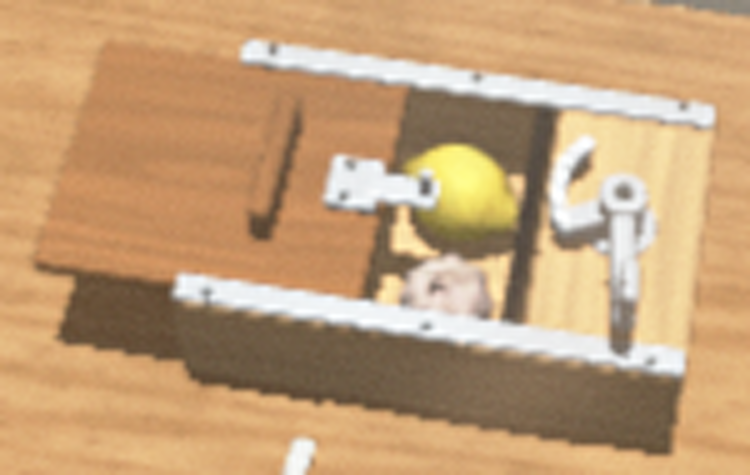

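The enlarged crop (5x, offset 200,160) shows these positions:
- **Hub top:** (625,190).
- **Lever:** runs down to its tab near (622,335).
- **Pull bar:** from (290,97) to (262,235).
- **Rails' outer corners:** (245,42), (715,108), (685,372) and (175,292).
- **Keeper pin:** (428,183).

The camera rotation turned out to be a quaternion, so I need to fix the helper.

```bash
sed -i "s/R=m\['rotation'\])/R=Rm(m['rotation']))/; 2a from scipy.spatial.transform import Rotation\ndef Rm(q): q=np.asarray(q); return Rotation.from_quat(q,scalar_first=True).as_matrix() if q.shape==(4,) else q" h.py
python3 - <<'E'
from h import *
z=dict(load('side0')); z['R']=Rm(z['R'])
c=lambda u,v:(200+(u+.5)/5-.5,160+(v+.5)/5-.5)
for n,(u,v) in dict(lemonin=(291,198),lidl=(230,195),deck=(338,200),table=(200,240),table2=(250,310)).items(): print(n,pix(z,u,v).round(3))
for n,(u,v,h) in dict(FL=(245,42,.088),FR=(715,106,.088),NR=(685,374,.088),NL=(175,295,.088),hub=(625,190,.118),tab=(622,332,.135),bar1=(290,97,.11),bar2=(262,235,.11),pin=(428,183,.109)).items(): print(n,atz(z,*c(u,v),h).round(4))
E
```

```text
lemonin [ 0.573 -0.051  0.065]
lidl [0.537 0.125 0.083]
deck [ 0.578 -0.188  0.084]
table [ 0.418  0.194 -0.   ]
table2 [0.238 0.    0.   ]
FL [0.6424 0.093  0.088 ]
FR [ 0.6471 -0.1934  0.088 ]
NR [ 0.4605 -0.196   0.088 ]
NL [0.4576 0.0902 0.088 ]
hub [ 0.5549 -0.1482  0.118 ]
tab [ 0.4517 -0.1581  0.135 ]
bar1 [0.5898 0.0524 0.11  ]
bar2 [0.4921 0.0469 0.11  ]
pin [ 0.5451 -0.0377  0.109 ]
```

The measurements agree with the given sizes: rails 286 x 187 mm, and the hub is within 2 mm of its predicted spot. Box centre is about (0.552, -0.0515) with yaw about 0.013. The lever angle is about 0.1 and the lid is about 80 mm open. I'll move above the lever and take a close look.

```bash
cat >> h.py <<'E'
YAW=.013; C=np.array([.552,-.0515])
def B(x,y):  # box -> world xy
    c,s=np.cos(YAW),np.sin(YAW); return C+np.array([c*x-s*y,s*x+c*y])
def Q(phi): return [0,np.cos(phi/2),np.sin(phi/2),0]
def fing(a,off,r=.075):  # finger centre beside the tab, off>0: counter-clockwise side
    return B(-r*np.cos(a)+off*np.sin(a), -.097-r*np.sin(a)-off*np.cos(a))
def F(): return arm.get_state()['contact_force']
def wproj(z,P):
    p=z['R'].T@(np.asarray(P)-z['t']); th=np.arctan2(np.hypot(p[0],p[1]),p[2]); K=z['K']; n=p[:2]/np.hypot(p[0],p[1])
    return K[0,2]+K[0,0]*th*n[0],K[1,2]+K[1,1]*th*n[1]
E
python3 - <<'E'
from h import *
effector.gripper_to(0)
p=fing(.1,-.035); arm.movep([*p,.25],Q(YAW+.1))
s=arm.get_state(); print(s['clock'],s['tool_pos'],s['joint_positions'].round(2),s['contact_force'])
snap('wrist','w1'); z=load('w1')
for n,P in dict(hub=[*B(0,-.097),.118],FR=[*B(.095,-.145),.088],NR=[*B(-.095,-.145),.088],tabtop=[*fing(.1,0),.147],bar=[*B(0,.101),.11]).items(): print(n,np.round(wproj(z,P)))
E
```

```text
3.4167 [ 0.47492389 -0.12157751  0.25002182] [-0.49  0.24  1.6   0.    1.31 -0.6 ] [-0.40662872 -0.86986961  0.22103191]
hub [369. 246.]
FR [435. 282.]
NR [257. 271.]
tabtop [282. 261.]
bar [396.  18.]
```

View pics/w1.png

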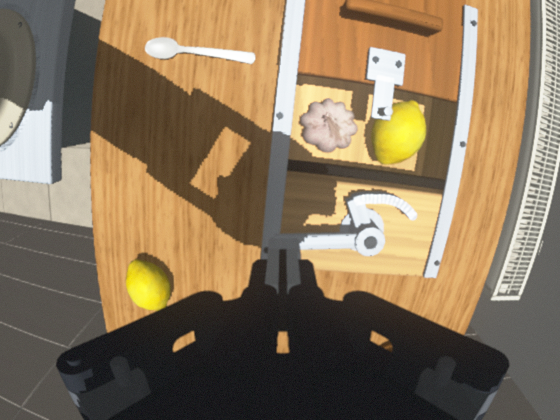

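The wrist view confirms the model. The hub is at (369,240), predicted (369,246), and the far rail corner is at (432,277), predicted (435,282). That is 3–5 mm off, well inside the tab clearance. I'll descend and push the lever open along its arc, watching the force.

```bash
cat >> h.py <<'E'
def swing(a0,a1,off,step,lim,z=.141,rate=.08):
    s=np.sign(a1-a0); n=int(np.ceil(abs(a1-a0)/step)); b=F().copy()
    for a in np.linspace(a0,a1,n+1):
        arm.move_l([*fing(a,off),z],rate=rate,orientation=Q(YAW+a))
        f=F()-b; t=np.array([np.sin(a+YAW),-np.cos(a+YAW)])*s; ft=-f[:2]@t
        print(round(a,2),f.round(1),'resist',round(ft,1))
        if ft>lim: break
    return a
E
python3 - <<'E'
from h import *
p=fing(.1,-.035); arm.move_l([*p,.141],rate=.12); print(F())
a=swing(.0,1.5,-.018,.125,14)
print(arm.get_state()['clock'],a); snap('side','s2')
snap('scene','c2')
z=load('s2')
cv2.imwrite('pics/crop2.png',cv2.resize(z['p'][150:260,200:360],None,fx=4,fy=4,interpolation=cv2.INTER_CUBIC))
E
```

```text
[0.56583989 0.18362136 0.40173282]
0.0 [-0.8  1.  -0.6] resist 1.0
0.12 [-1.1  0.3  0.4] resist 0.4
0.25 [ 0.2 -0.6 -0.2] resist -0.6
0.38 [ 0.1 -0.4 -0.4] resist -0.4
0.5 [-0.6 -0.3 -0.6] resist 0.0
0.62 [-1.1  0.1 -0.7] resist 0.7
0.75 [-0.3 -0.4 -0.4] resist -0.1
0.88 [-0.  -0.4 -0.1] resist -0.3
1.0 [-0.5  0.3 -0.8] resist 0.6
1.12 [-0.1 -0.5 -0.5] resist -0.1
1.25 [-0.8  1.  -0.4] resist 1.0
1.38 [-0.8 -0.3 -0.8] resist 0.7
1.5 [-1.2 -0.1 -0.3] resist 1.2
8.1 1.5
```

View pics/crop2.png

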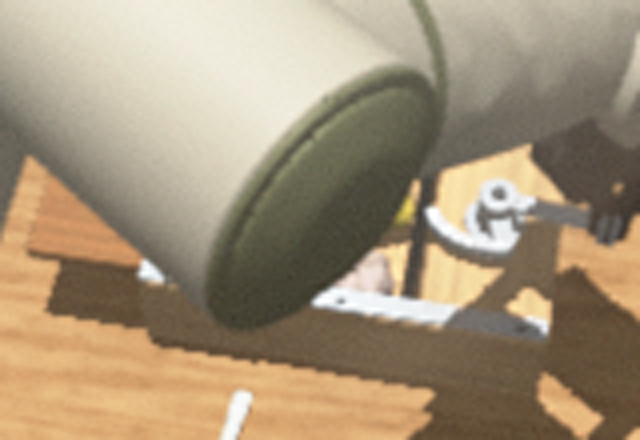

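The lever follows: hub at (497,192), lever running right to (600,222) in the crop, about 1.4–1.5 rad. I'll go on to the stop.

```bash
python3 - <<'E'
from h import *
a=swing(1.5,1.85,-.018,.03,9,rate=.03)
arm.move_l([*fing(a-.1,-.035),.141],rate=.1)
p=arm.get_state()['tool_pos']
arm.move_l([p[0],p[1],.21],rate=.2)
print(arm.get_state()['clock'],F()); snap('wrist','w3')
z=load('w3')
for n,P in dict(hub=[*B(0,-.097),.118],FR=[*B(.095,-.145),.088],NR=[*B(-.095,-.145),.088],tab165=[*fing(1.65,0),.147]).items(): print(n,np.round(wproj(z,P)))
E
```

```text
1.5 [-0.9  0.3  0.4] resist 0.9
1.53 [-0.2  0.6  0.1] resist 0.2
1.56 [ 0.6 -0.5 -0.2] resist -0.6
1.59 [ 0.2 -0.2  0.3] resist -0.2
1.62 [ 1.3 -0.5 -0.2] resist -1.3
1.65 [-1.2  0.3 -0.3] resist 1.2
1.68 [-0.8 -0.3  1. ] resist 0.8
1.7 [-5.6 -0.1  2.9] resist 5.6
1.73 [-16.3  -1.5   7.1] resist 16.3
11.3417 [ 0.24908667 -0.22547801 -0.74958734]
hub [375. 272.]
FR [291. 339.]
NR [334. 132.]
tab165 [276. 286.]
```

View pics/w3.png

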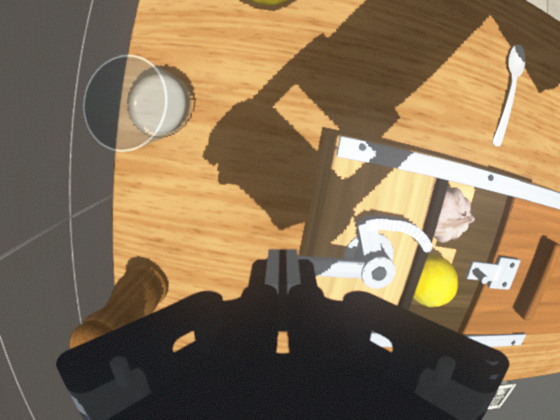

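The lever reached the open stop: force rose sharply at commanded 1.70–1.73, and the view shows hub (378,270) with the lever pointing to the box's -y. Next is the lid.

```bash
python3 - <<'E'
from h import *
p=arm.get_state()['tool_pos']; arm.move_l([p[0],p[1],.24],rate=.2)
arm.movep([*B(0,.155),.24],Q(YAW)); arm.move_l([*B(0,.155),.112],rate=.15)
b=F().copy(); print(b)
arm.move_l([*B(0,.125),.112],rate=.08); print(F()-b)
arm.move_l([*B(0,.060),.112],rate=.06); print((F()-b).round(1))
for y in np.arange(.056,.028,-.002):
    arm.move_l([*B(0,y),.112],rate=.03); f=F()-b; print(round(y,3),f.round(1))
    if f[1]>11: break
arm.move_l([*B(0,y+.03),.112],rate=.1); arm.move_l([*B(0,y+.03),.24],rate=.2)
print(arm.get_state()['clock']); snap('wrist','w4'); z=load('w4')
for n,P in dict(bar_at_5mm=[*B(0,.025),.11],pin5=[*B(0,-.064),.109],tab165=[*fing(1.65,0),.147]).items(): print(n,np.round(wproj(z,P)))
E
```

```text
[ 0.23636029  0.23760778 -0.16413517]
[-0.73475092 -0.21073424 -0.19125343]
[-1.3  0.2  0.1]
0.056 [-0.3  0.2 -0.2]
0.054 [ 0.5  0.  -0.4]
0.052 [-0.2 -1.   0.5]
0.05 [-0.6 -0.8 -0.1]
0.048 [-0.1 -0.3  0.8]
0.046 [-0.3 -0.  -0.2]
0.044 [-0.5  4.5  1.4]
0.042 [0.5 6.6 1.7]
0.04 [ 1.2 10.6  2. ]
0.038 [ 0.9 12.9  1.8]
20.225
bar_at_5mm [283. 256.]
pin5 [283. 338.]
tab165 [289. 433.]
```

View pics/w4.png

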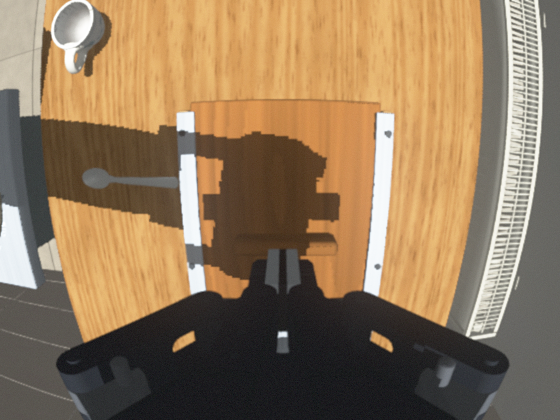

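The lid is up against the seal: resistance rose to 13 N, the bar sits at (288,245), and the pin at (283,340) matches its prediction for about 5 mm open. Now I'll lock it.

```bash
python3 - <<'E'
from h import *
p=fing(1.65,.042); arm.movep([*p,.24],Q(YAW+1.65)); arm.move_l([*p,.141],rate=.15); print(F())
a=swing(1.72,.1,.018,.125,18)
if a<.15: a=swing(a,-.25,.018,.03,20,rate=.03)
print(a,arm.get_state()['clock'])
E
```

```text
[ 0.27258368  0.16451824 -0.29633903]
1.72 [-0.6 -0.2  0.6] resist -0.6
1.6 [0.3 0.1 0.7] resist 0.3
1.47 [ 0.3 -0.   0.4] resist 0.3
1.35 [ 0.6 -0.2  0.6] resist 0.7
1.22 [-0.4  0.6 -0.1] resist -0.6
1.1 [-1.  -0.1  1.1] resist -0.9
0.97 [0.2 0.4 0.2] resist -0.1
0.85 [ 0.2  0.8 -0.3] resist -0.4
0.72 [-0.2 -0.5  0.1] resist 0.3
0.6 [ 0.  -0.1  0. ] resist 0.1
0.47 [-0.4 -0.2  0.7] resist 0.0
0.35 [ 1.1 -0.3  0.1] resist 0.6
0.22 [ 0.6 -0.5  1. ] resist 0.6
0.1 [-0.3  0.2  0.5] resist -0.3
0.1 [0.2 0.2 0. ] resist -0.2
0.07 [ 0.6 -0.7 -0.3] resist 0.7
0.04 [-0.8 -0.  -0.3] resist 0.0
0.01 [0.2 0.4 0.6] resist -0.4
-0.02 [ 0.1 -0.4 -0.2] resist 0.4
-0.05 [ 0.6 -1.2 -0.1] resist 1.1
-0.07 [-0.4 -5.2 -1.2] resist 5.2
-0.1 [ -0.5 -15.9  -2.7] resist 15.9
-0.13 [ -2.8 -26.1  -5. ] resist 26.2
-0.1333333333333333 29.0333
```

The stop was felt at about -0.07 and force rose to 26 N. There was little resistance from the draw, though, so I'll retreat and check.

```bash
python3 - <<'E'
from h import *
arm.move_l([*fing(0,.045),.141],rate=.08); p=fing(0,.045); arm.move_l([*p,.24],rate=.2)
arm.movep([*B(-.02,-.17),.30],Q(YAW))
print(arm.get_state()['clock'],F()); snap('wrist','w5'); z=load('w5')
for n,P in dict(hub=[*B(0,-.097),.118],bar0=[*B(0,.020),.11],bar5=[*B(0,.025),.11],pin0=[*B(0,-.069),.109],pin5=[*B(0,-.064),.109],tab0=[*fing(0,0),.147]).items(): print(n,np.round(wproj(z,P),1))
cv2.imwrite('pics/crop5.png',cv2.resize(z['p'][60:300,160:440],None,fx=2.5,fy=2.5,interpolation=cv2.INTER_CUBIC))
E
```

```text
30.725 [0.16325304 0.01670309 0.06123193]
hub [304.7 116.4]
bar0 [303.9  -0. ]
bar5 [303.8  -4.6]
pin0 [304.2  87.4]
pin5 [304.2  82.3]
tab0 [217.7 117.1]
```

View pics/crop5.png

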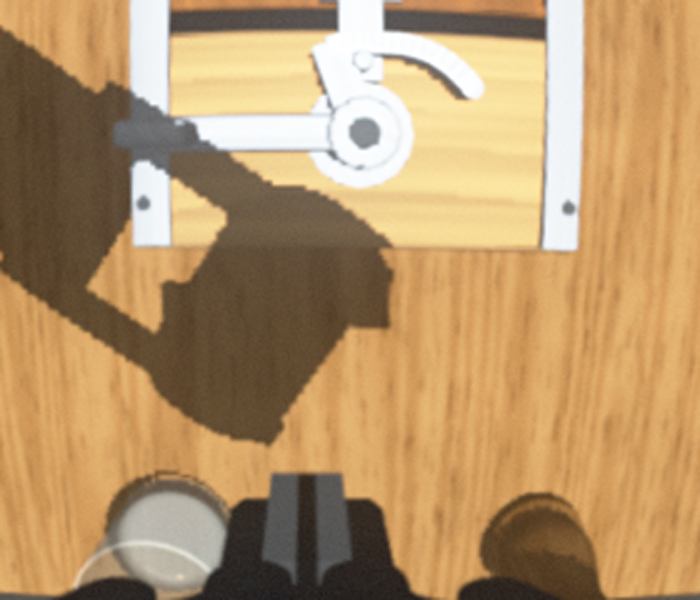

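The lever lies parallel to the box's x axis: hub (365,132), tab (125,132). The hook is round the pin at (365,62). Hub to pin measures 28.0 px, against 29.0 px predicted for tight and 34.1 px for 5 mm open, so the lid is drawn in. I'll take one last look at the bystanders before handing in.

```bash
python3 - <<'E'
from h import *
arm.movej([1.099,.313,1.498,0,1.331,-.223])
snap('side','s6'); print(arm.get_state()['clock'],F())
E
```

```text
33.7667 [-0.76911491  1.03405533 -0.09798662]
```

View pics/s6.png

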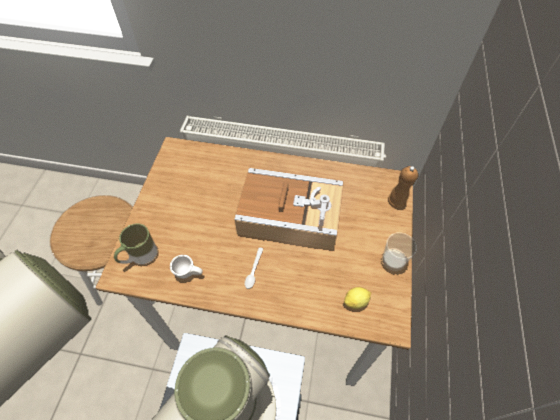

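The lid is shut and the lever locked, pointing to the box's -x from (325,200) to (322,228). Every bystander is at its original pixel position.

```bash
python3 -c "
from station import arm
print(arm.close_job(), arm.get_state()['clock'])"
```

```text
the job is handed in; nothing more can be done
the job is handed in; nothing more can be done
```

The pantry box is shut and locked, and I handed the job in at about 34 s on the robot's clock, well under the 69 s limit.

- **What I did:** I swung the lever to its open stop, felt as a sharp force rise to 16 N. I then pushed the lid onto the seal with about 13 N and swung the lever back to its locked stop, where the force rose to 26 N.
- **Lever and lid:** The last wrist picture shows the lever within about 0.01 rad of locked and the hook round the pin. The hub-to-pin distance was 28 px, against 29 px predicted for a tight lid and 34 px for one 5 mm open.
- **Bystanders:** The final side picture shows the mug, mill, glass, lemon, cup and spoon where they started. The arm went back to its start pose, touching nothing.
- **Disagreements:** My box position was about 2–5 mm off along y against the wrist camera and the points of contact, which did not affect the job. I also felt almost no resistance while the hook should have been drawing the lid in, so that step rests on the pictures and the firm stop.

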